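# Open the hinged wing-nut box with a fingertip

### The job

The rubber bung stands in the way in front of the shut wing-nut box: with the fingers, push it sideways along the table, still standing, until it is wholly past one end of the box (either end). Then, with a fingertip under the steel tab on its front, push the lid up and ease it over past upright, so that it lies back fully open by its own weight. Grip and lift nothing, do not fling the lid or let it drop shut, and leave the box, the timer, the cup and the loose wing nut where they are.

Things in the scene. Friction and masses are not known exactly. Their poses are not given: they have to be found in the camera images.
- pin_box: Green sheet-steel box with hinged lid, 114 x 164 x 49 mm (x, y, z), loose, 1.2 kg. Origin: centre of the underside; x from the front (tab side, toward the robot) to the hinge side, y along the long side, z up. Walls 2 mm, at x -48 to 52, y -80 to 80 mm; the shut lid spans x -53 to 53, y -82 to 82 mm, top at z 48, skirt down to z 36 mm.
- tab_edge (a point): Middle of the outer edge of the steel finger tab on the lid's front: a level plate 60 mm wide (along y), 4 mm thick, sticking out 36 mm from the lid's skirt, its end rolled 6.4 mm thick. Lid shut: this point is at x -87, y 0, z 49 mm in the box's frame, the tab's underside at z 46 mm with free room down to the table. It turns with the lid.
- lid_hinge (a point): Middle of the lid's hinge line, at x 55, y 0, z 44 mm in the box's frame; the hinge line runs along the box's y; the tab edge is 141.6 mm from it.
- pin_box_lid (a joint): Lid angle, rad: 0 shut, grows as the tab goes up and over toward the far side; 1.83 is the stop, fully open. The hinge is nearly free: below about 1.5 the lid falls shut, beyond about 1.65 it falls back against the stop, just between it may balance. About 1 N up at the tab lifts it.
- bung: Dark grey rubber bung, a stout plug 45 mm in diameter and 32 mm high, about 80 g, standing on the table in front of the tab. Origin: centre of the underside; z up.
- timer: White square wind-up timer with a red knob, 62 x 62 x 45 mm, on the table past the box's +y end; bystander. Origin: centre of the underside.
- cup: White cast cup, 54 mm wide and 65 mm high, on the table behind the timer; bystander. Origin: centre of the underside.
- wing_nut_out: Grey wing nut, 15 x 43 x 18 mm, lying on the table past the box's -y end; bystander. Origin: centre of the underside.

How it is judged:
By the outcome, as a careful person would: the job done as asked, in the order asked, and still so for the second after the job is handed in, with the robot touching nothing.
It also fails if it takes over 51 s, if anything falls off the work surface, if the arm or the gripper's body presses on something with over 40 N, if the wrist force passes 120 N, or if a joint passes its speed limit or range.

### The arm

A 6-joint arm with a two-finger parallel gripper is mounted at the origin on the work surface; the furniture and walls round the work are solid. World frame = base frame: x ahead of the robot, y to its left, z up, the work surface at z = 0. Lengths are in mm, angles in rad, forces in N, time in s.
With the tool pointing down it reaches from about 350 to 775 mm from the base axis. Payload 7.3 kg.
Tool frame: the origin (TCP) lies at the very end of the fingers, on their centre line; the grasp point (between the pads) lies 19 mm behind it; z points along the fingers, y is the line along which they close (so a half turn about z gives the same grasp; the last joint's range is limited). The gripper opens to 92 mm and grips with 3 to 60 N. Pads are 19 mm wide; open, the fingers measure 130 mm over their backs; the gripper's body (75 mm by 190 mm) begins 47 mm behind the grasp point.
Start: joints at [0.979, 0.342, 1.524, -0, 1.275, -0.146], TCP at [226.36, 473.718, 201.641] pointing down, gripper open.
Joint ranges: [-2.53, 2.53], [-0.77, 2.02], [0.04, 2.7], [-1, 4.14], [0.28, 2.66], [-3.11, 3.11]. Speed limits (rad/s): [2.57, 2.57, 3.14, 3.14, 3.14, 3.14].

### API

Orientations are given as [roll, pitch, yaw] about the fixed x, y, z axes, in that order (R = Rz(yaw) Ry(pitch) Rx(roll)).
In Python, from plant import get_obs, vision, workorder gives the robot as it stands.
- The arm moves only by the shell command python3 -m pendant 'ROWS' [OPENING]. ROWS is a JSON object of lists of equal length, an entry for each row: "dp": the shift along the tool's x, y, z in m, a list of three; "rotation": the turn, a rotation vector about the tool's x, y, z in rad, a list of three. A call has 1 to 8 rows; each row is the pose to reach, as a shift and turn from the pose commanded when the call began, along the tool's axes at that moment; what a row does not reach only later rows make up. A row lasts 1/8 s, in which the tool goes at most 62.5 mm and 10.7 degrees, less where a joint would pass 70% of its speed; a pose out of reach is approached as far as the arm can. A call with a gripper value outside its range is refused whole. OPENING is the finger opening in m, from 0 to 0.0918, set as the call begins (- or left out, the last holds). The fingers move at their own pace and stop on an object; the grip force is fixed at half the most. Time passes only in rows, so rows that repeat a pose let the fingers close. It gives the time, the measured TCP pose, the force, the opening and the grip force at its end, in the units of the state.
- get_obs(): the state, without advancing time (a new reading comes with each control period).
- vision.capture(name): name is "side" or "top"; returns a dict with "pixels" (420x560x3 uint8, red, green, blue), "vfov" (degrees; the focal length in pixels is half the picture's height over the tangent of half this angle, whatever the lens; pixels are square), "cx", "cy" (the principal point, pixels), "pose" (4x4, takes a point from camera to world coordinates). Camera axes: x right, y up, looking along -z (the intrinsics and any distortion apply to the point x, -y, -z); pixel columns grow to the right and rows downward; lengths in mm; the calibration is good to about 2 mm. A picture is of the moment at which its call begins. There is no depth.
- workorder.close_job(): hands the job in; it is judged then, once.
The state is a dict: "time": time; "joint_positions": joint angles; "dq": joint speeds; "tau": joint torques, N m; "tool_pos": TCP position; "tcp_rot": TCP orientation; "contact_force": force on the tool from outside, world axes, zero at the start; "moment": the same for the moment, N m; "grip_width": finger opening in mm; "finger_force": force on a finger pad.
Only numpy, scipy, OpenCV 4.12 (cv2) and the standard library are available. Lean on these libraries where they do the work, as an engineer would, in place of code of your own. Each camera call takes 0.05 s, during which the arm holds its last target. There are 200 camera calls.

## Working session

There is one attempt and no reset: what is moved stays moved. The work goes in short steps, Python scripts to look and compute and a shell command to move; the robot and the scene stay as the last step left them, time stands still between calls to the robot, and variables do not carry over. Pictures are saved under pics/ and viewed, at most 10 in all, crops included, and the job is handed in when it is done.

```bash
mkdir -p pics; ls
python3 - <<'E'
from plant import get_obs, vision
import cv2
print(get_obs())
for n in("side","top"):
    d=vision.capture(n); cv2.imwrite(f"pics/{n}0.png",d["pixels"][:,:,::-1])
    print(n,{k:v for k,v in d.items() if k!="pixels"})
E
```

```text
pics
{'time': 0.0, 'joint_positions': array([ 9.79016285e-01,  3.42691116e-01,  1.52503718e+00, -2.27878934e-06,
        1.27538740e+00, -1.45997815e-01]), 'dq': array([ 0.0002897 , -0.00041798,  0.00043739, -0.00181419,  0.00058947,
       -0.00016648]), 'tau': array([-5.41553181e-04, -4.31243491e+01, -2.44224930e+01,  7.16901803e-02,
        5.59424073e-02, -1.41549922e-04]), 'tool_pos': array([226.08598199, 473.32469093, 200.95435839]), 'tcp_rot': array([-3.14008550e+00, -2.19415305e-04,  2.69581093e+00]), 'contact_force': array([ 0.95520022, -0.21218246,  0.19643157]), 'moment': array([-0.00906368, -0.03990691, -0.03306823]), 'finger_force': 0.0, 'grip_width': 91.88296224185765}
side {'vfov': 48.71353437611664, 'cx': 274.84527950783377, 'cy': 203.39670524811842, 'pose': array([[ 9.77556666e-01,  9.86196375e-02, -1.86164262e-01,
         3.83083671e+02],
       [-2.09862529e-01,  3.78431529e-01, -9.01524984e-01,
        -3.67816110e+02],
       [-1.84576407e-02,  9.20360660e-01,  3.90634831e-01,
         4.11529802e+02],
       [ 0.00000000e+00,  0.00000000e+00,  0.00000000e+00,
         1.00000000e+00]])}
top {'vfov': 56.53766953563694, 'cx': 279.6767071485259, 'cy': 202.7256574099806, 'pose': array([[ 3.22145201e-02,  9.75510953e-01, -2.17578962e-01,
         3.68045880e+02],
       [-9.99470346e-01,  3.24456959e-02, -2.51093139e-03,
         4.08466522e+02],
       [ 4.61005975e-03,  2.17544609e-01,  9.76039492e-01,
         8.92558600e+02],
       [ 0.00000000e+00,  0.00000000e+00,  0.00000000e+00,
         1.00000000e+00]])}
```

View pics/side0.png

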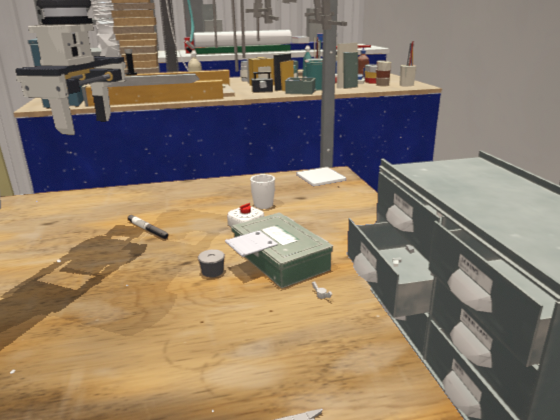

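View pics/top0.png

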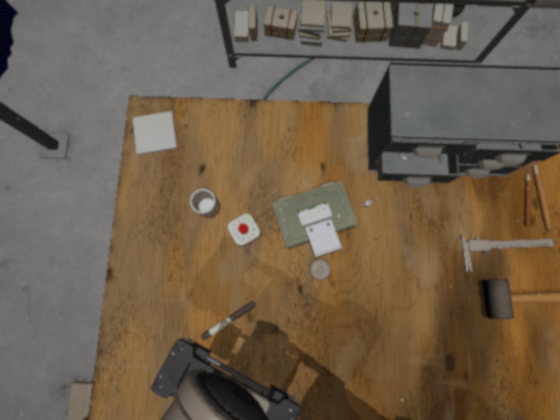

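The top view shows the box at about (315,212), its tab at (323,237), bung (320,269), timer (243,229), cup (203,201) and nut (368,202). I'll enlarge both for measurement.

Run:
```python
import cv2,numpy as np
t=cv2.imread("pics/top0.png")[170:290,220:380]; s=cv2.imread("pics/side0.png")[170:310,190:350]
r=lambda a,h:cv2.resize(a,None,fx=5,fy=5,interpolation=cv2.INTER_CUBIC)[:h]
cv2.imwrite("pics/topc.png",r(t,600)); cv2.imwrite("pics/sidec.png",cv2.resize(s,None,fx=4.2,fy=4.2,interpolation=cv2.INTER_CUBIC))
```

```text
(no output)
```

View pics/topc.png

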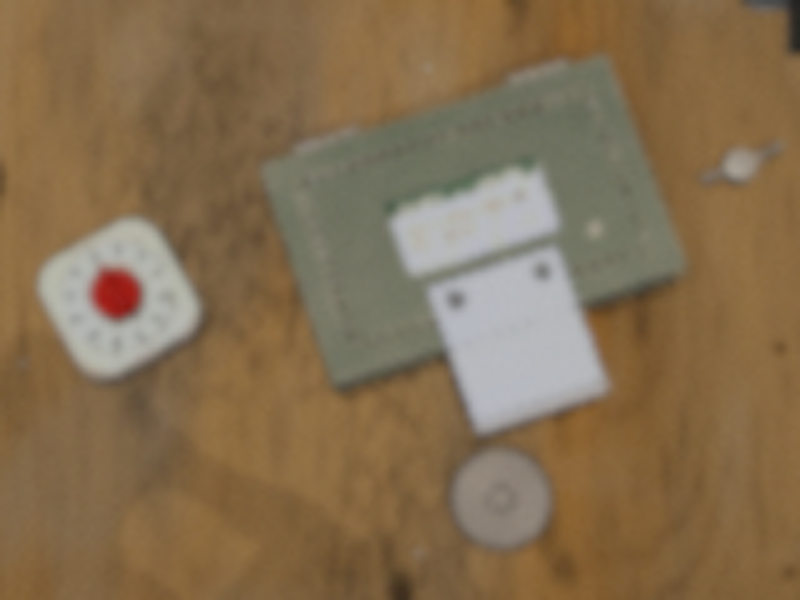

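View pics/sidec.png

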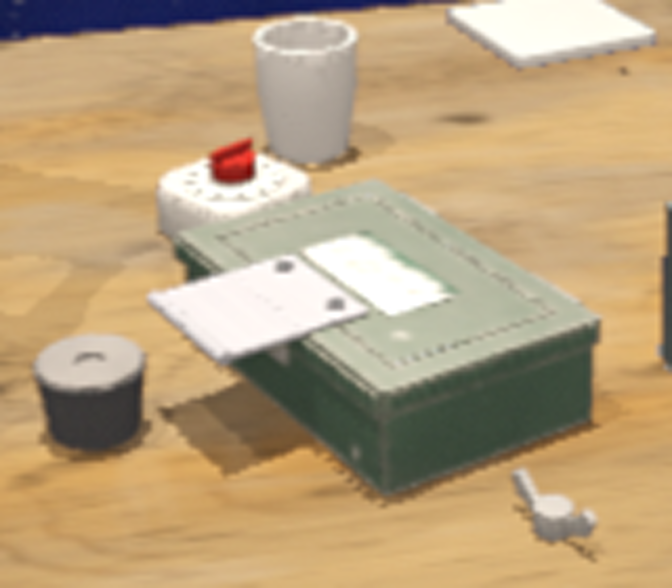

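The crops show the lid corners, tab edge corners and bung top clearly. I'll turn these into world positions.

```bash
cat > h.py <<'E'
import numpy as np
from plant import vision
def ray(d,u,v):
    f=210/np.tan(np.radians(d["vfov"])/2); P=d["pose"]
    return P[:3,3],P[:3,:3]@np.array([(u-d["cx"])/f,-(v-d["cy"])/f,-1.])
def at(d,u,v,z):
    o,r=ray(d,u,v); return o+r*(z-o[2])/r[2]
E
python3 - <<'E'
from h import *
from scipy.spatial.transform import Rotation as R
np.set_printoptions(precision=1,suppress=True)
T=vision.capture("top");S=vision.capture("side")
t=lambda u,v,z:at(T,220+(u+.5)/5-.5,170+(v+.5)/5-.5,z)
s=lambda u,v,z:at(S,190+(u+.5)/4.2-.5,170+(v+.5)/4.2-.5,z)
c=[t(*p,48) for p in((262,163),(606,57),(685,270),(338,388))]
print("lid",np.array(c)[:,:2],"sides",[np.linalg.norm(c[i]-c[i-1]) for i in range(4)])
ce=sum(c)/4; h=(c[0]+c[1]-c[2]-c[3])[:2]; l=(c[0]+c[3]-c[1]-c[2])[:2]
print("centre",ce,"yaw x",np.arctan2(h[1],h[0]),"yaw y",np.arctan2(-l[0],l[1]))
cs=[s(*p,48) for p in((175,238),(372,182),(600,325),(380,392))]
print("lid side",np.array(cs)[:,:2],sum(cs)/4)
print("tab top",t(480,433,49),t(610,387,49),"side",s(150,297,49),s(222,360,49))
print("bung",t(502,498,32),s(90,360,32),"timer",t(118,297,35),"nut",t(740,163,9),"cup",at(T,203,200,50))
E
```

```text
lid [[556.9 427.7]
 [610.8 275.1]
 [515.1 240.6]
 [458.4 391.2]] sides [np.float64(105.03904314975806), np.float64(161.8288459994612), np.float64(101.76656192331762), np.float64(160.88508127947162)]
centre [535.3 333.7  48. ] yaw x 0.3500436172939405 yaw y 0.3495661292486039
lid side [[458.  387.6]
 [552.7 423.8]
 [609.3 269. ]
 [514.9 239.7]] [533.7 330.   48. ]
tab top [441.  329.7  49. ] [462.6 273.8  49. ] side [441.1 333.6  49. ] [461.8 275.5  49. ]
bung [414.7 318.2  32. ] [414.5 318.4  32. ] timer [496.9 489.5  35. ] nut [573.  206.8   9. ] cup [556.4 580.3  50. ]
```

```bash
python3 -m pendant '{"dp":[[-0.034,-0.012,0],[-0.068,-0.024,0],[-0.102,-0.035,0],[-0.136,-0.047,0],[-0.17,-0.059,0],[-0.204,-0.071,0],[-0.238,-0.083,0],[-0.271,-0.094,0]],"rotation":[[0,0,0.1],[0,0,0.2],[0,0,0.3],[0,0,0.4],[0,0,0.5],[0,0,0.6],[0,0,0.69],[0,0,0.772]]}' 0.006
python3 -m pendant '{"dp":[[0,0,0],[0,0,0.04],[0,0,0.08],[0,0,0.12],[0,0,0.12]],"rotation":[[0,0,0],[0,0,0],[0,0,0],[0,0,0],[0,0,0]]}'
python3 -c "
from plant import get_obs;o=get_obs();print(o['joint_positions'],o['tool_pos'],o['tcp_rot'],o['contact_force'],o['grip_width'])"
```

```text
time: 1.2
tool_pos: [431.0, 271.1, 201.5]
tcp_rot: [-3.141, -0.0, 1.921]
contact_force: [0.2, 0.6, 0.0]
grip_width: 16.3
finger_force: 0.0
time: 1.82
tool_pos: [427.7, 271.7, 79.4]
tcp_rot: [-3.135, 0.0, 1.925]
contact_force: [1.1, 0.4, 0.6]
grip_width: 6.1
finger_force: 0.0
[4.14447632e-01 4.48546179e-01 1.73546504e+00 3.10265973e-04
 9.64213104e-01 5.99288485e-02] [427.70919225 271.72372871  79.36506516] [-3.13495767e+00  1.43908221e-04  1.92513787e+00] [1.14381694 0.40046526 0.58083647] 6.082219268012788
```

```bash
python3 -m pendant '{"dp":[[0,0,0.03],[0,0,0.055],[0,0,0.072],[0.004,0,0.072],[0.01,0,0.072],[0.018,0,0.072],[0.026,0,0.072],[0.034,0,0.072]],"rotation":[[0,0,0],[0,0,0],[0,0,0],[0,0,0],[0,0,0],[0,0,0],[0,0,0],[0,0,0]]}'
python3 - <<'E'
from plant import vision
import cv2
a=vision.capture("top")["pixels"][170:300,220:380,::-1];b=vision.capture("side")["pixels"][170:300,190:350,::-1]
cv2.imwrite("pics/p1.png",cv2.resize(cv2.hconcat([cv2.Mat(a.copy()),cv2.Mat(b.copy())]),None,fx=2.5,fy=2.5,interpolation=cv2.INTER_CUBIC))
E
```

```text
time: 2.82
tool_pos: [418.4, 304.7, 9.9]
tcp_rot: [3.141, -0.0, 1.924]
contact_force: [-0.6, -0.1, -0.1]
grip_width: 6.0
finger_force: 0.0Traceback (most recent call last):
  File "<stdin>", line 4, in <module>
cv2.error: OpenCV(4.12.0) /io/opencv/modules/core/src/matrix_operations.cpp:64: error: (-215:Assertion failed) src[i].dims <= 2 && src[i].rows == src[0].rows && src[i].type() == src[0].type() in function 'hconcat'
```

```bash
cat >> h.py <<'E'
import cv2
def pair(name):
    a,b=[vision.capture(n)["pixels"][140:310,x:x+170,::-1] for n,x in(("top",210),("side",185))]
    cv2.imwrite(f"pics/{name}.png",cv2.resize(np.hstack([a,b]),None,fx=2.35,fy=2.35,interpolation=cv2.INTER_CUBIC))
E
python3 -c "from h import *;pair('p1')"
```

```text
(no output)
```

View pics/p1.png

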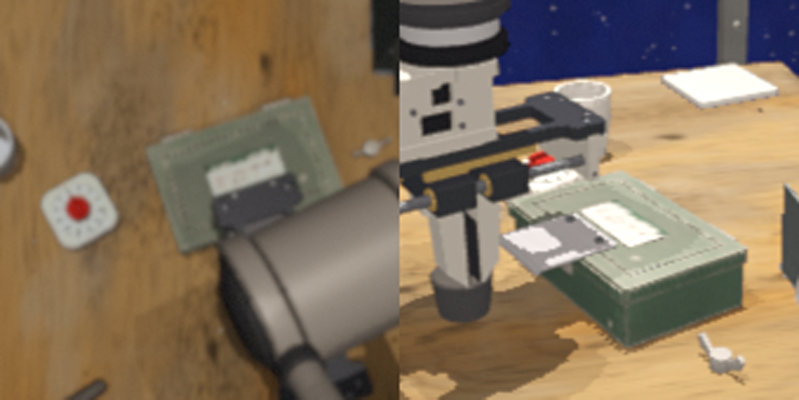

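The top view is blocked by the arm. In the side view a dark body at about (212,263) sits at the fingers' tips, and this could be the bung or the shadowed fingers. Projecting the expected points should tell which.

```bash
cat >> h.py <<'E'
def proj(d,p):
    f=210/np.tan(np.radians(d["vfov"])/2); P=d["pose"]; q=P[:3,:3].T@(np.array(p,float)-P[:3,3])
    return np.array([d["cx"]-f*q[0]/q[2], d["cy"]+f*q[1]/q[2]])
E
python3 - <<'E'
from h import *
np.set_printoptions(precision=1,suppress=True)
S=vision.capture("side")
ex=np.array([.938,.345,0]);ey=np.array([-.345,.938,0]);t=np.array([418.4,304.7,8])
for n,p in dict(tipL=t-22*ex-9.5*ey,tipR=t+22*ex-9.5*ey,bung0=[414.6,318.3,0],bung0top=[414.6,318.3,32],bungnew=t-[0,0,8]+32*ey-0).items() if 0 else [("tipL",t-22*ex-9.5*ey),("tipR",t+22*ex-9.5*ey),("bung0",[414.6,318.3,0]),("bung0top",[414.6,318.3,32]),("bungnew",t+32*ey-[0,0,8])]: print(n,proj(S,p))
g=cv2.cvtColor(S["pixels"],cv2.COLOR_RGB2GRAY);print(g[235:282:3,196:232:2])
E
```

```text
tipL [205.4 278.2]
tipR [229.6 270.3]
bung0 [212.5 271.9]
bung0top [211.1 255.4]
bungnew [207.4 267.6]
[[184 146 144 156 163 163 163 164 118  34  35 138 164 163 162 163 185 187]
 [192 157 144 157 163 163 163 164 126  36  37 118 163 163 163 164 181 185]
 [192 169 143 143 162 163 163 163 135  39  34  97 164 163 163 163 148 214]
 [178 170 144 145 163 163 163 163 151  43  35  88 163 163 163 162 138 141]
 [178 178 163 144 159 163 163 163 164  49  36  72 163 163 163 163 194 187]
 [172 169 150 144 161 163 163 163 163  65  35  58 161 163 163 165 191 193]
 [161 165 143 136 146 163 163 163 163  80  36  51 155 163 165 185 192 198]
 [155 116 109 110 125 165 163 163 163  99  38  42 149 160 137 197 196 189]
 [151 102 102 114 115 114 127 157 164 116 112  71 137  85 130 181 166 158]
 [159 137  58  71  85  92  97  99  99 108  82  63  58  54  97 171 170 171]
 [147 104  64  58  60  61  61  61  60  61  59  60  59  54  88  95  96  92]
 [ 88  85  72  57  60  61  61  62  61  61  62  60  58  57  91  95  89  91]
 [101 101  97  58  58  60  61  60  62  61  60  58  58  57 102 106 105 103]
 [ 97  96  95  75  56  57  57  59  60  60  61  60  67  99 103 100 100  96]
 [ 98 100 100 101 101  94  87  74  71  72  77  80  85  91  96  99  99  98]
 [ 98  95  88  79  75  73  72  78  84  87  88  94  98 100  98  97  95  91]]
```

Run:
```python
from h import *
from plant import get_obs
np.set_printoptions(precision=2,suppress=True)
S=vision.capture("side");T=vision.capture("top")
y=2.6958;ty=np.array([np.sin(y),-np.cos(y),0]);c=np.array([226.,473.5,201])
for s in(-65,-46,46,65): print(s,proj(S,c+s*ty))
o=get_obs();print(o['time'],o['joint_positions'],o['tool_pos'],o['contact_force'],o['moment'])
print("body corners z76",[proj(S,np.array([418.4,304.7,76])+a*np.array([.938,.345,0])-37*np.array([-.345,.938,0])) for a in(-95,95)])
cv2.imwrite("pics/p2.png",np.hstack([cv2.resize(S["pixels"][195:285,170:250,::-1],None,fx=5,fy=5,interpolation=cv2.INTER_CUBIC),cv2.resize(cv2.imread("pics/side0.png")[50:140,10:90],None,fx=5,fy=5,interpolation=cv2.INTER_CUBIC)]))
```

```text
-65 [ 64.68 151.57]
-46 [ 71.97 148.32]
46 [103.16 134.41]
65 [108.86 131.87]
3.175 [ 0.48  0.57  1.77 -0.    0.8   0.13] [418.64 303.75   9.58] [-0.5   0.48  0.24] [-0.08  0.05 -0.04]
body corners z76 [array([163.27, 261.57]), array([274.59, 228.69])]
```

View pics/p2.png

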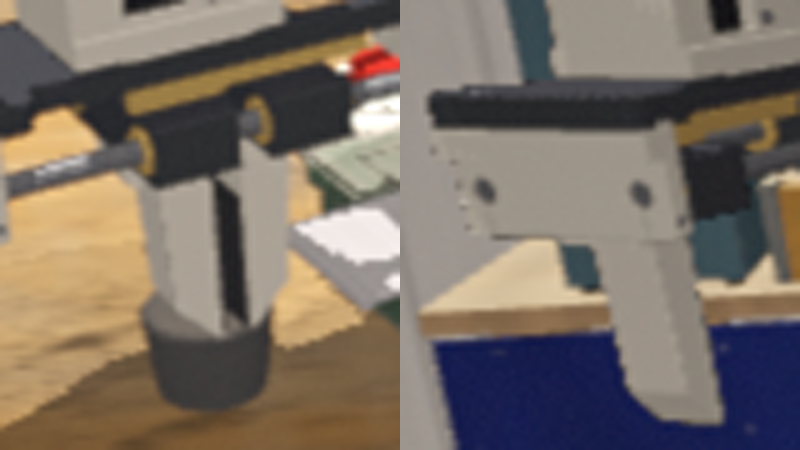

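The projection shows the real fingertips sitting about 25 to 30 mm above the reported TCP, so they passed just over the bung, which hasn't moved (about (211,263)). I'll back off, go lower in small steps while watching the force, and touch off on the table.

```bash
python3 -m pendant '{"dp":[[-0.02,0,0],[-0.034,0,0],[-0.034,0,0.005],[-0.034,0,0.01],[-0.034,0,0.01]],"rotation":[[0,0,0],[0,0,0],[0,0,0],[0,0,0],[0,0,0]]}'
python3 -m pendant '{"dp":[[0,0,0.003],[0,0,0.006],[0,0,0.006]],"rotation":[[0,0,0],[0,0,0],[0,0,0]]}'
python3 - <<'E'
from h import *
S=vision.capture("side")
cv2.imwrite("pics/p3.png",cv2.resize(S["pixels"][195:290,170:270,::-1],None,fx=6,fy=6,interpolation=cv2.INTER_CUBIC))
ex=np.array([.938,.345,0]);ey=np.array([-.345,.938,0])
for z in(0,10,20,30):print(z,[proj(S,np.array([430,272,z])+a*ex-9.5*ey).round(1) for a in(-22,0,22)])
E
```

```text
time: 3.8
tool_pos: [429.8, 272.2, -0.9]
tcp_rot: [-3.141, -0.0, 1.924]
contact_force: [0.2, 0.3, 0.6]
grip_width: 6.3
finger_force: 0.0
time: 4.18
tool_pos: [430.1, 272.1, -6.6]
tcp_rot: [-3.141, -0.0, 1.924]
contact_force: [0.4, -0.8, 0.6]
grip_width: 5.8
finger_force: 0.0
0 [array([214.8, 292.6]), array([227.3, 288.2]), array([239.5, 283.9])]
10 [array([214.3, 287.1]), array([226.9, 282.8]), array([239.2, 278.6])]
20 [array([213.9, 281.7]), array([226.6, 277.4]), array([238.9, 273.3])]
30 [array([213.4, 276.1]), array([226.2, 271.9]), array([238.6, 267.9])]
```

View pics/p3.png

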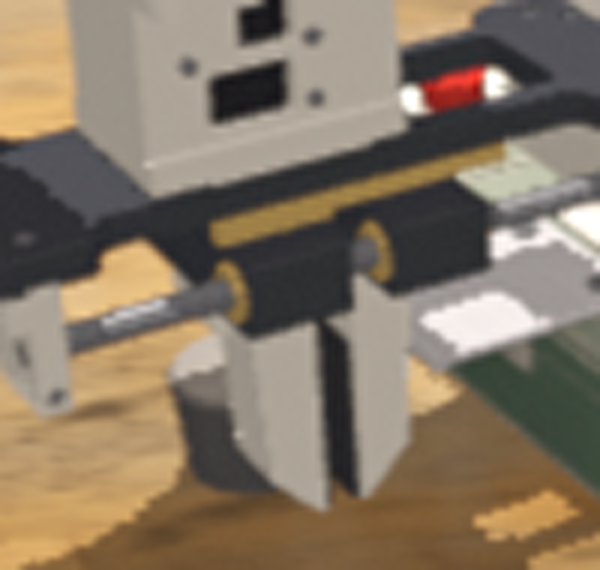

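The bung is now seen untouched behind the fingers. The tapered finger ends are at about (227,279), so the tips are at z ≈ 17 mm while the reading is −6.6: an offset of about 23 mm. I'll go down 10 mm more and push.

```bash
python3 -m pendant '{"dp":[[0,0,0.003],[0,0,0.006],[0,0,0.009],[0,0,0.01],[0,0,0.01]],"rotation":[[0,0,0],[0,0,0],[0,0,0],[0,0,0],[0,0,0]]}'
python3 -m pendant '{"dp":[[0.006,0,0],[0.012,0,0],[0.018,0,0],[0.024,0,0],[0.03,0,0],[0.036,0,0],[0.036,0,0]],"rotation":[[0,0,0],[0,0,0],[0,0,0],[0,0,0],[0,0,0],[0,0,0],[0,0,0]]}'
python3 - <<'E'
from h import *
S=vision.capture("side")
cv2.imwrite("pics/p4.png",cv2.resize(S["pixels"][195:290,170:270,::-1],None,fx=6,fy=6,interpolation=cv2.INTER_CUBIC))
E
```

```text
time: 4.85
tool_pos: [430.3, 272.1, -16.5]
tcp_rot: [-3.141, -0.0, 1.924]
contact_force: [-0.2, 0.8, -0.3]
grip_width: 5.7
finger_force: 0.0
time: 5.72
tool_pos: [417.7, 306.3, -16.4]
tcp_rot: [3.142, -0.0, 1.924]
contact_force: [-0.9, 0.0, 0.5]
grip_width: 5.8
finger_force: 0.0
```

View pics/p4.png

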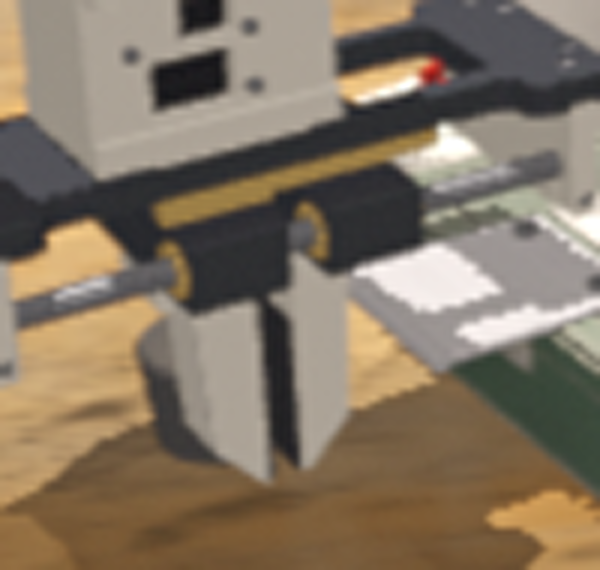

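The bung is standing and moving ahead of the fingers, its left edge at about (193,260). I'll keep pushing along the box's +y.

```bash
Z='unused'
python3 -m pendant '{"dp":[[0.005,0,0],[0.01,0,0],[0.015,0,0],[0.02,0,0],[0.025,0,0],[0.03,0,0],[0.035,0,0],[0.04,0,0]],"rotation":[[0,0,0],[0,0,0],[0,0,0],[0,0,0],[0,0,0],[0,0,0],[0,0,0],[0,0,0]]}'
python3 -m pendant '{"dp":[[0.005,0,0],[0.01,0,0],[0.015,0,0],[0.02,0,0],[0.025,0,0],[0.03,0,0],[0.035,0,0],[0.04,0,0]],"rotation":[[0,0,0],[0,0,0],[0,0,0],[0,0,0],[0,0,0],[0,0,0],[0,0,0],[0,0,0]]}'
python3 -m pendant '{"dp":[[-0.01,0,0],[-0.05,0,0],[-0.1,0,0],[-0.12,0,0],[-0.12,0,-0.05],[-0.12,0,-0.1],[-0.12,0,-0.15],[-0.12,0,-0.15]],"rotation":[[0,0,0],[0,0,0],[0,0,0],[0,0,0],[0,0,0],[0,0,0],[0,0,0],[0,0,0]]}' 0
python3 - <<'E'
from h import *
from plant import get_obs
o=get_obs();print(o['joint_positions'],o['tool_pos'])
pair('p5')
E
```

```text
time: 6.78
tool_pos: [404.0, 343.7, -16.3]
tcp_rot: [3.142, -0.0, 1.924]
contact_force: [0.8, 0.7, -0.1]
grip_width: 5.5
finger_force: 0.2
time: 7.78
tool_pos: [390.1, 381.2, -16.4]
tcp_rot: [3.142, -0.0, 1.924]
contact_force: [0.2, 0.1, 0.2]
grip_width: 5.8
finger_force: 0.2
time: 8.78
tool_pos: [434.2, 268.7, 137.5]
tcp_rot: [3.133, -0.0, 1.923]
contact_force: [-0.2, -0.3, -0.9]
grip_width: 0.2
finger_force: 0.0
[4.03978365e-01 3.73320851e-01 1.66798175e+00 8.60792483e-06
 1.09173054e+00 5.14531775e-02] [434.15693903 268.68911868 137.53097869]
```

View pics/p5.png

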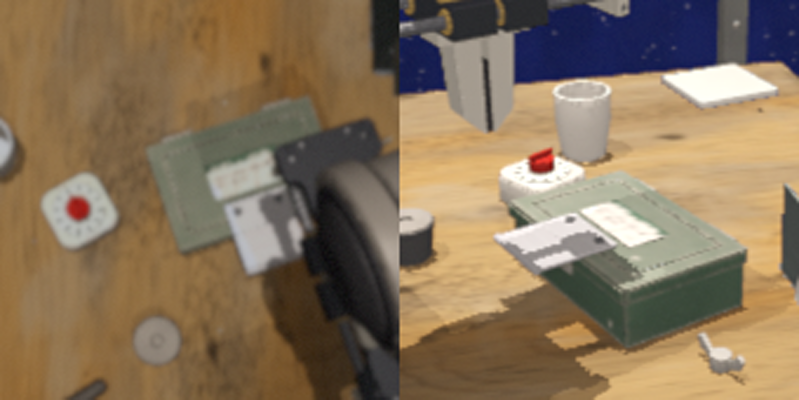

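The bung stands clear at top-view pixel (277,285), and the box, timer, cup and nut look unmoved. I'll check its position and the tip offset, then plan the tilt.

```bash
cat > plan.py <<'E'
import sys,json
from h import *
from plant import get_obs
from scipy.spatial.transform import Rotation as R
B=np.array([534.5,332,0]);ex=np.array([np.cos(.353),np.sin(.353),0]);ey=np.array([-ex[1],ex[0],0]);ez=np.array([0,0,1.])
def world(b): return B+b[0]*ex+b[1]*ey+b[2]*ez
def box(p): p=np.array(p)-B; return np.array([p@ex,p@ey,p@ez])
def ori(a): b=np.pi/2-np.radians(a); return np.c_[ex,-ey,-ez]@R.from_euler('y',b).as_matrix()
def plan(poses,off):   # poses: (bx,by,bz,a) of the true tip; off(Rtool) = TCP reading - true tip
    o=get_obs(); R0=R.from_euler('xyz',o["tcp_rot"]).as_matrix()
    for bx,by,bz,a in poses:
        M=ori(a); t=world((bx,by,bz))+off(M)
        print((R0.T@(t-o["tool_pos"])/1000).round(3).tolist(),R.from_matrix(R0.T@M).as_rotvec().round(3).tolist())
AX=lambda M:M[:,2]*23.5
E
python3 - <<'E'
from plan import *
np.set_printoptions(precision=1,suppress=True)
T=vision.capture("top");S=vision.capture("side")
b=at(T,276.8,284.7,32);print("bung",b,box(b))
p=get_obs()["tool_pos"];print("tip px by z",[(z,proj(S,[p[0],p[1],z]-9.5*ey)) for z in(137,160,170)],"seen 222.4,195.3")
plan([(-140,0,80,45)],AX)
E
```

```text
bung [378.6 411.   32. ] [-118.9  128.1   32. ]
tip px by z [(137, array([222.8, 210.6])), (160, array([221.8, 196.1])), (170, array([221.4, 189.6]))] seen 222.4,195.3
[0.025, -0.004, 0.069] [-0.616, 0.616, 1.481]
```

```bash
python3 -m pendant '{"dp":[[0,0,0],[0,0,0],[0,0,0],[0,0,0],[0,0,0],[0,0,0],[0,0,0],[0,0,0]],"rotation":[[0,0,0.18],[0,0,0.36],[0,0,0.54],[0,0,0.72],[0,0,0.9],[0,0,1.08],[0,0,1.26],[0,0,1.44]]}'
python3 - <<'E'
from plan import *
plan([(-140,0,120,90),(-140,0,120,68),(-140,0,100,45)],AX)
E
```

```text
time: 9.98
tool_pos: [430.9, 267.8, 131.9]
tcp_rot: [-3.141, 0.003, 0.478]
contact_force: [-0.7, 0.1, 0.1]
grip_width: 0.2
finger_force: 0.0
[-0.017, -0.027, 0.035] [-0.0, 0.003, 0.125]
[-0.009, -0.026, 0.034] [-0.024, 0.387, 0.123]
[-0.001, -0.025, 0.048] [-0.049, 0.788, 0.118]
```

```bash
python3 -m pendant '{"dp":[[-0.006,-0.01,0.01],[-0.012,-0.02,0.02],[-0.01,-0.026,0.034],[-0.007,-0.026,0.036],[-0.005,-0.025,0.04],[-0.003,-0.025,0.045],[-0.001,-0.025,0.048],[-0.001,-0.025,0.048]],"rotation":[[0,0.1,0.04],[0,0.23,0.08],[-0.024,0.36,0.123],[-0.03,0.49,0.121],[-0.04,0.6,0.12],[-0.045,0.7,0.118],[-0.049,0.788,0.118],[-0.049,0.788,0.118]]}'
python3 - <<'E'
from plan import *
np.set_printoptions(precision=2,suppress=True)
o=get_obs();M=R.from_euler('xyz',o["tcp_rot"]).as_matrix();p=o["tool_pos"]
print(o["joint_positions"],"tool z in box",M[:,2]@ex,M[:,2]@ey,M[:,2]@ez,"tcp box",box(p))
S=vision.capture("side")
for n,q in dict(read=p,axis=p-23.5*M[:,2],world=p+[0,0,23.5]).items(): print(n,proj(S,q))
cv2.imwrite("pics/p6.png",cv2.resize(S["pixels"][120:290,130:360,::-1],None,fx=3.4,fy=3.4,interpolation=cv2.INTER_CUBIC))
E
```

```text
time: 10.98
tool_pos: [363.0, 354.7, 141.4]
tcp_rot: [-3.005, -0.634, 0.155]
contact_force: [0.6, 0.6, 0.1]
grip_width: 0.7
finger_force: 0.0
[ 0.78  0.17  2.2  -0.99  0.28  3.05] tool z in box 0.6020892249665695 0.018077134819435882 -0.7982241429422412 tcp box [-153.06   80.54  141.43]
read [172.46 189.33]
axis [162.86 180.28]
world [170.92 175.67]
```

The tilt ran into joint limits (joint 5 at 0.28, joint 4 at −1). I'll go back to a mild tilt, collect readings along the way, and fit the arm's kinematics to plan reachable tilts.

```bash
cat > log.py <<'E'
import json
from plant import get_obs
o=get_obs(); open("data.txt","a").write(json.dumps([o[k].tolist() for k in("joint_positions","tool_pos","tcp_rot")])+"\n")
E
cat > data.txt <<'E'
[[0.979016,0.342691,1.525037,0,1.275387,-0.145998],[226.1,473.3,201],[-3.1401,0,2.6958]]
[[0.414448,0.448546,1.735465,0.0003,0.964213,0.059929],[427.7,271.7,79.4],[-3.135,0,1.9251]]
[[0.403978,0.373321,1.667982,0,1.091731,0.051453],[434.2,268.7,137.5],[3.133,0,1.923]]
E
python3 log.py
python3 -c "
from plan import *
plan([(-140,0,130,80)],AX)"
```

```text
[0.012, 0.084, 0.037] [-0.061, -0.464, -0.159]
```

```bash
python3 -m pendant '{"dp":[[0.004,0.02,0.009],[0.008,0.04,0.018],[0.012,0.06,0.027],[0.012,0.084,0.037],[0.012,0.084,0.037],[0.012,0.084,0.037]],"rotation":[[-0.015,-0.12,-0.04],[-0.03,-0.24,-0.08],[-0.045,-0.36,-0.12],[-0.061,-0.464,-0.159],[-0.061,-0.464,-0.159],[-0.061,-0.464,-0.159]]}'
python3 log.py
python3 -c "
from plan import *
print(get_obs()['joint_positions'].round(2))
plan([(-140,0,130,75),(-140,0,150,65),(-100,0,180,60)],AX)"
```

```text
time: 11.78
tool_pos: [415.5, 282.7, 109.3]
tcp_rot: [3.128, -0.179, 0.362]
contact_force: [-0.8, 0.2, 0.3]
grip_width: 0.6
finger_force: 0.0
[ 0.47  0.31  1.88 -0.05  0.78  1.71]
[-0.005, -0.005, 0.001] [0.011, 0.083, 0.009]
[0.002, -0.005, -0.019] [0.011, 0.257, 0.01]
[0.049, -0.004, -0.042] [0.01, 0.345, 0.01]
```

```bash
python3 -m pendant '{"dp":[[0,-0.002,-0.01],[0.002,-0.005,-0.019],[0.002,-0.005,-0.019],[0.002,-0.005,-0.019]],"rotation":[[0.005,0.12,0.005],[0.011,0.257,0.01],[0.011,0.257,0.01],[0.011,0.257,0.01]]}'
python3 log.py
python3 -m pendant '{"dp":[[0.04,0,-0.04],[0.08,0,-0.08],[0.08,0,-0.1],[0.08,0,-0.1]],"rotation":[[0,0.1,0],[0,0.2,0],[0,0.25,0],[0,0.25,0]]}'
python3 log.py
cat > kin.py <<'E'
import json,numpy as np
from scipy.optimize import least_squares
from scipy.spatial.transform import Rotation as R
D=[json.loads(l) for l in open("data.txt")]
e=lambda s,a:R.from_euler(s,a).as_matrix()
def fk(q,k):
    a1,dy,H,L2,L3,ee,Lt,w=k
    A=e('z',q[0]); R2=A@e('y',q[1]); R3=R2@e('y',q[2]); R4=R3@e('z',q[3]); R5=R4@e('y',q[4]); R6=R5@e('z',q[5])
    p=A@[a1,dy,H]+R2@[0,0,L2]+R3@[ee,0,L3]+R5@[w,0,Lt]
    return p,R6
def fit():
    res=lambda k:np.concatenate([fk(q,k)[0]-p for q,p,_ in D]+[(np.array(k)-[0,78,200,400,400,0,200,0])*.005])
    s=least_squares(res,[0,78,200,400,400,0,200,0]); return s.x,s.fun
k,f=fit()
T0=R.from_euler('xyz',D[0][2]).as_matrix(); C=fk(D[0][0],k)[1].T@T0   # fixed flange turn
if __name__=="__main__":
    np.set_printoptions(precision=2,suppress=True); print(k); print(f[:-8].reshape(-1,3)); print(C)
    for q,p,r in D: print((fk(q,k)[1]@C).T@R.from_euler('xyz',r).as_matrix()[:,2])
E
python3 kin.py; tail -3 data.txt
```

```text
time: 12.28
tool_pos: [410.2, 288.2, 129.5]
tcp_rot: [-3.141, -0.436, 0.356]
contact_force: [0.7, 0.7, 0.5]
grip_width: 0.5
finger_force: 0.0
time: 12.78
tool_pos: [438.8, 298.5, 254.9]
tcp_rot: [-3.141, -0.688, 0.356]
contact_force: [-0.1, -0.4, -0.2]
grip_width: 0.5
finger_force: 0.0
[  0.04  76.39 222.93 506.05 379.6   46.45 343.09  -0.  ]
[[-0.    0.02 -0.02]
 [ 0.02  0.01 -0.01]
 [-0.03 -0.02  0.05]
 [-0.01  0.   -0.02]
 [ 0.01 -0.01  0.01]
 [ 0.01 -0.   -0.  ]
 [ 0.01 -0.   -0.01]]
[[-0. -1. -0.]
 [ 1. -0. -0.]
 [ 0. -0.  1.]]
[ 0. -0.  1.]
[0. 0. 1.]
[-0.  0.  1.]
[ 0. -0.  1.]
[ 0. -0.  1.]
[ 0. -0.  1.]
[ 0. -0.  1.]
[[0.4669017705490287, 0.3121142628155506, 1.8760828308728854, -0.04565487581895668, 0.7773938484702299, 1.7069879207045198], [415.4986730630444, 282.6968554979832, 109.296173207226], [3.1282002685819355, -0.1788780807735315, 0.3616290262702333]]
[[0.5011136386609041, 0.18682721006288183, 2.0825354639989975, -0.14102485216616178, 0.4440987574808533, 1.8295755071623718], [410.218386450683, 288.17723659960325, 129.46906917354758], [-3.1411122116501513, -0.43593155477116996, 0.35646627826713106]]
[[0.5197625231663583, -0.012087820476869847, 2.039114112452659, -0.24128724441223848, 0.444637521762606, 1.9164574156609937], [438.8374223874639, 298.5085894690084, 254.91081486584122], [-3.1408113729230926, -0.6877438659559125, 0.3559040757506964]]
```

```bash
cat > ik.py <<'E'
from kin import *
from plan import *
lo=np.array([-2.53,-.77,.04,-1,.28,-3.11])+.02;hi=np.array([2.53,2.02,2.7,4.14,2.66,3.11])-.02
seeds={'0':[.5,.2,1.9,0,.5,1.7],'pi':[.5,.2,2.3,3.0,.5,-1.5],'h':[.4,.2,2.3,1.57,.6,0]}
def ik(tip,a,br,hd=0,off=23.5,dof=6):
    A=R.from_euler('z',hd).as_matrix()@ori(a); t=world(tip)+off*A[:,2]
    def res(q):
        p,M=fk(q,k); M=M@C
        return np.r_[(p-t),100*(R.from_matrix(A.T@M).as_rotvec())]
    s=least_squares(res,np.clip(seeds[br],lo,hi),bounds=(lo,hi)); return s.x,np.abs(s.fun).max()
E
python3 - <<'E'
from ik import *
np.set_printoptions(precision=2,suppress=True)
for a in(20,30,40,45,50,55,60,65,70,75):
    for br in('0','pi'):
        for hd in(0,.12,.25):
            q,r=ik((-81,0,27),a,br,hd)
            if r<.5: print(a,br,hd,q)
E
```

```text
20 0 0.25 [ 0.25  1.1   2.51  2.81  1.66 -1.73]
20 pi 0 [ 0.56  1.06  2.47  3.33  1.6  -1.49]
20 pi 0.12 [ 0.41  1.09  2.5   3.08  1.67 -1.6 ]
20 pi 0.25 [ 0.25  1.1   2.51  2.81  1.66 -1.73]
30 0 0.25 [ 0.28  0.87  2.48  2.85  1.25 -1.64]
30 pi 0 [ 0.54  0.86  2.44  3.32  1.2  -1.54]
30 pi 0.12 [ 0.42  0.87  2.47  3.09  1.25 -1.58]
30 pi 0.25 [ 0.28  0.87  2.48  2.85  1.25 -1.64]
40 0 0.25 [ 0.32  0.69  2.4   2.84  0.82 -1.55]
40 pi 0 [ 0.52  0.69  2.37  3.32  0.79 -1.59]
40 pi 0.12 [ 0.42  0.69  2.39  3.09  0.81 -1.57]
40 pi 0.25 [ 0.32  0.69  2.4   2.84  0.82 -1.55]
45 0 0.25 [ 0.34  0.62  2.35  2.81  0.62 -1.49]
45 pi 0 [ 0.51  0.62  2.32  3.34  0.59 -1.63]
45 pi 0.12 [ 0.43  0.62  2.34  3.08  0.6  -1.56]
45 pi 0.25 [ 0.34  0.62  2.35  2.81  0.62 -1.49]
50 0 0.12 [ 0.43  0.57  2.28  3.07  0.41 -1.54]
50 0 0.25 [ 0.35  0.57  2.28  2.74  0.43 -1.4 ]
50 pi 0 [ 0.5   0.57  2.26  3.39  0.4  -1.69]
50 pi 0.12 [ 0.43  0.57  2.28  3.07  0.41 -1.54]
50 pi 0.25 [ 0.35  0.57  2.28  2.74  0.43 -1.4 ]
75 0 0 [ 0.46  0.54  1.92 -0.07  0.43  1.74]
75 0 0.12 [0.44 0.53 1.92 0.02 0.42 1.52]
75 0 0.25 [0.42 0.53 1.92 0.11 0.43 1.29]
75 pi 0 [ 0.46  0.54  1.92 -0.07  0.43  1.74]
75 pi 0.12 [0.44 0.53 1.92 0.02 0.42 1.52]
75 pi 0.25 [0.42 0.53 1.92 0.11 0.43 1.29]
```

The kinematic fit is near exact. With joint 4 near π the wrist can bend up, giving a tool 30 to 40° below horizontal under the tab. I'll plan the lid path and the change of wrist configuration.

```bash
cat > lid.py <<'E'
from ik import *
def tip(th,a,s=20,gap=0):
    u=np.array([-np.cos(th),np.sin(th)]);n=np.array([np.sin(th),np.cos(th)]);H=np.array([55,44]);ar=np.radians(a)
    d=np.array([np.cos(ar),-np.sin(ar)]);m=np.array([np.sin(ar),np.cos(ar)])
    c=H+142*u+2*n+s*d if th<ar else H+(142-s)*u+2*n
    return c-(9.5+gap)*m
E
python3 - <<'E'
from lid import *
np.set_printoptions(precision=2,suppress=True)
for a in(25,35,45):
    for th in(0,.3,.6,.9,1.2,1.5,1.7,1.78):
        x,z=tip(th,a); q,r=ik((x,0,z),a,'pi'); print(a,th,np.array([x,z]).round(),q,round(r,1))
q0=np.array(D[-1][0]); qE,r=ik((-150,0,110),35,'pi'); print("E",qE,r)
P=[fk(q0+(qE-q0)*t/20,k) for t in range(21)]
for i in(0,4,8,12,16,20): print(i,P[i][0]-23.5*P[i][1][:,2],P[i][1][:,2])
print("max deg",max(np.degrees(R.from_matrix(P[i][1].T@P[i+1][1]).magnitude()) for i in range(20)))
E
```

```text
25 0 [-73.  29.] [ 0.54  0.94  2.44  3.32  1.37 -1.52] 0.0
25 0.3 [-66.  71.] [ 0.54  0.79  2.44  3.32  1.22 -1.55] 0.0
25 0.6 [-49. 106.] [ 0.53  0.66  2.4   3.32  1.05 -1.59] 0.0
25 0.9 [-23. 132.] [ 0.51  0.58  2.33  3.33  0.9  -1.62] 0.0
25 1.2 [  9. 150.] [ 0.5   0.54  2.24  3.33  0.78 -1.64] 0.0
25 1.5 [ 44. 157.] [ 0.49  0.55  2.15  3.33  0.7  -1.66] 0.0
25 1.7 [ 69. 156.] [ 0.48  0.57  2.09  3.33  0.66 -1.67] 0.0
25 1.78 [ 78. 154.] [ 0.48  0.58  2.07  3.33  0.65 -1.67] 0.0
35 0 [-76.  27.] [ 0.53  0.76  2.4   3.31  0.98 -1.57] 0.0
35 0.3 [-69.  69.] [ 0.52  0.62  2.38  3.33  0.82 -1.6 ] 0.0
35 0.6 [-50. 107.] [ 0.51  0.51  2.32  3.36  0.65 -1.65] 0.0
35 0.9 [-25. 133.] [ 0.5   0.45  2.24  3.39  0.52 -1.7 ] 0.0
35 1.2 [  7. 151.] [ 0.49  0.44  2.15  3.42  0.42 -1.75] 0.0
35 1.5 [ 43. 158.] [ 0.48  0.46  2.05  3.45  0.35 -1.79] 0.0
35 1.7 [ 67. 157.] [ 0.47  0.49  1.99  3.46  0.31 -1.8 ] 0.0
35 1.78 [ 77. 155.] [ 0.47  0.51  1.97  3.46  0.31 -1.81] 0.0
45 0 [-80.  25.] [ 0.51  0.63  2.31  3.34  0.59 -1.63] 0.0
45 0.3 [-73.  67.] [ 0.51  0.51  2.28  3.4   0.44 -1.7 ] 0.0
45 0.6 [-54. 105.] [ 0.5   0.42  2.21  3.5   0.3  -1.81] 0.5
45 0.9 [-26. 134.] [ 0.51  0.41  2.17  3.58  0.3  -1.89] 6.3
45 1.2 [  6. 152.] [ 0.51  0.42  2.1   3.69  0.3  -2.  ] 10.4
45 1.5 [ 42. 159.] [ 0.52  0.46  2.02  3.84  0.3  -2.15] 12.7
45 1.7 [ 66. 158.] [ 0.54  0.49  1.94  4.12  0.3  -2.41] 11.8
45 1.78 [ 76. 156.] [ 0.54  0.51  1.92  4.12  0.3  -2.41] 12.2
E [ 0.58  0.46  2.55  3.4   0.84 -1.61] 1.1368683772161603e-13
0 [424.87 293.29 273.06] [ 0.59  0.22 -0.77]
4 [310.06 358.15 179.11] [ 0.24  0.41 -0.88]
8 [240.83 433.91 165.11] [ 0.06  0.66 -0.75]
12 [261.01 474.11 178.98] [ 0.19  0.81 -0.56]
16 [340.84 428.89 163.04] [ 0.51  0.7  -0.49]
20 [393.75 280.14 110.  ] [ 0.77  0.28 -0.57]
max deg 8.728136866162298
```

```bash
cat > jrows.py <<'E'
from ik import *
def jrows(q0,qE,n,blk=7):
    P=[fk(q0+(qE-q0)*t/n,k) for t in range(n+1)]
    for b in range(0,n,blk):
        p0,M0=P[b];M0=M0@C; r=[P[i] for i in range(b+1,min(b+blk,n)+1)]
        print(json.dumps({"dp":[(M0.T@(p-p0)/1000).round(3).tolist() for p,_ in r],"rotation":[R.from_matrix(M0.T@M@C).as_rotvec().round(3).tolist() for _,M in r]}))
E
python3 - <<'E'
from jrows import *
qE,r=ik((-150,-8,110),30,'pi'); print(qE.round(3),r)
jrows(get_obs()["joint_positions"],qE,21)
E
```

```text
[ 0.564  0.58   2.616  3.347  1.101 -1.558] 2.2737367544323206e-13
{"dp": [[-0.046, -0.021, 0.012], [-0.088, -0.045, 0.019], [-0.127, -0.072, 0.02], [-0.159, -0.101, 0.018], [-0.185, -0.131, 0.012], [-0.203, -0.161, 0.004], [-0.214, -0.189, -0.004]], "rotation": [[0.06, -0.105, -0.018], [0.132, -0.199, -0.033], [0.214, -0.281, -0.044], [0.306, -0.346, -0.05], [0.403, -0.394, -0.049], [0.501, -0.421, -0.042], [0.598, -0.428, -0.028]]}
{"dp": [[-0.002, -0.025, 0.01], [0.001, -0.047, 0.016], [0.011, -0.063, 0.02], [0.025, -0.074, 0.021], [0.043, -0.077, 0.021], [0.063, -0.072, 0.019], [0.083, -0.058, 0.016]], "rotation": [[0.091, 0.016, -0.004], [0.171, 0.053, -0.006], [0.236, 0.108, -0.007], [0.282, 0.179, -0.007], [0.307, 0.263, -0.006], [0.306, 0.355, -0.004], [0.279, 0.45, -0.003]]}
{"dp": [[0.02, 0.021, -0.002], [0.038, 0.049, -0.009], [0.052, 0.083, -0.021], [0.063, 0.121, -0.04], [0.068, 0.161, -0.065], [0.068, 0.202, -0.097], [0.063, 0.241, -0.137]], "rotation": [[-0.051, 0.091, -0.025], [-0.127, 0.175, -0.058], [-0.227, 0.247, -0.098], [-0.35, 0.302, -0.144], [-0.491, 0.336, -0.196], [-0.649, 0.347, -0.253], [-0.819, 0.329, -0.313]]}
```

```bash
python3 -m pendant '{"dp":[[-0.046,-0.021,0.012],[-0.088,-0.045,0.019],[-0.127,-0.072,0.02],[-0.159,-0.101,0.018],[-0.185,-0.131,0.012],[-0.203,-0.161,0.004],[-0.214,-0.189,-0.004],[-0.214,-0.189,-0.004]],"rotation":[[0.06,-0.105,-0.018],[0.132,-0.199,-0.033],[0.214,-0.281,-0.044],[0.306,-0.346,-0.05],[0.403,-0.394,-0.049],[0.501,-0.421,-0.042],[0.598,-0.428,-0.028],[0.598,-0.428,-0.028]]}'
python3 -m pendant '{"dp":[[-0.002,-0.025,0.01],[0.001,-0.047,0.016],[0.011,-0.063,0.02],[0.025,-0.074,0.021],[0.043,-0.077,0.021],[0.063,-0.072,0.019],[0.083,-0.058,0.016],[0.083,-0.058,0.016]],"rotation":[[0.091,0.016,-0.004],[0.171,0.053,-0.006],[0.236,0.108,-0.007],[0.282,0.179,-0.007],[0.307,0.263,-0.006],[0.306,0.355,-0.004],[0.279,0.45,-0.003],[0.279,0.45,-0.003]]}'
python3 - <<'E'
from jrows import *
qE,r=ik((-150,-8,110),30,'pi')
q=get_obs()["joint_positions"];print(q.round(2)); jrows(q,qE,8,8)
E
```

```text
time: 13.78
tool_pos: [214.9, 416.6, 119.9]
tcp_rot: [-2.608, -0.282, 0.511]
contact_force: [1.1, -0.2, 0.6]
grip_width: 0.2
finger_force: 0.0
time: 14.78
tool_pos: [252.2, 504.4, 159.1]
tcp_rot: [-2.174, -0.617, 0.176]
contact_force: [-0.8, 1.2, -0.4]
grip_width: 0.9
finger_force: 0.0
[ 0.55  0.39  2.42  2.15  0.88 -0.4 ]
{"dp": [[0.018, 0.018, -0.002], [0.034, 0.041, -0.007], [0.048, 0.069, -0.016], [0.059, 0.101, -0.03], [0.066, 0.135, -0.049], [0.07, 0.171, -0.073], [0.069, 0.206, -0.103], [0.064, 0.24, -0.138]], "rotation": [[-0.043, 0.081, -0.022], [-0.105, 0.156, -0.05], [-0.186, 0.223, -0.083], [-0.285, 0.279, -0.121], [-0.4, 0.32, -0.164], [-0.529, 0.344, -0.211], [-0.669, 0.35, -0.262], [-0.819, 0.333, -0.315]]}
```

The wrist is following the planned configuration (q4 = 2.15).

```bash
python3 -m pendant '{"dp":[[0.018,0.018,-0.002],[0.034,0.041,-0.007],[0.048,0.069,-0.016],[0.059,0.101,-0.03],[0.066,0.135,-0.049],[0.07,0.171,-0.073],[0.069,0.206,-0.103],[0.064,0.24,-0.138]],"rotation":[[-0.043,0.081,-0.022],[-0.105,0.156,-0.05],[-0.186,0.223,-0.083],[-0.285,0.279,-0.121],[-0.4,0.32,-0.164],[-0.529,0.344,-0.211],[-0.669,0.35,-0.262],[-0.819,0.333,-0.315]]}'
python3 -m pendant '{"dp":[[0,0,0]],"rotation":[[0,0,0]]}'
python3 - <<'E'
from ik import *
np.set_printoptions(precision=2,suppress=True)
o=get_obs();q=o["joint_positions"];M=R.from_euler('xyz',o["tcp_rot"]).as_matrix();p=o["tool_pos"]
print(q,"tcp box",box(p),"z",M[:,2]@ex,M[:,2]@ey,M[:,2]@ez)
S=vision.capture("side");print("axis tip",proj(S,p-23.5*M[:,2]),"world-z tip",proj(S,p+[0,0,23.5]),"read",proj(S,p))
im=S["pixels"][:,:,::-1].copy();cv2.imwrite("pics/p6.png",cv2.resize(im[120:290,130:330],None,fx=3.5,fy=3.5,interpolation=cv2.INTER_CUBIC))
E
```

```text
time: 15.78
tool_pos: [416.0, 280.3, 100.2]
tcp_rot: [-3.139, -1.052, 0.351]
contact_force: [1.1, 0.2, 0.3]
grip_width: 0.2
finger_force: 0.0
time: 15.9
tool_pos: [415.2, 280.8, 99.7]
tcp_rot: [-3.133, -1.05, 0.346]
contact_force: [0.1, 0.5, 0.0]
grip_width: 0.6
finger_force: 0.0
[ 0.57  0.58  2.62  3.34  1.1  -1.55] tcp box [-129.6    -6.8    99.69] z 0.8674809655712498 0.0031444555033964938 -0.4974604373929242
axis tip [197.54 224.79] world-z tip [209.32 214.44] read [210.44 228.38]
```

View pics/p6.png

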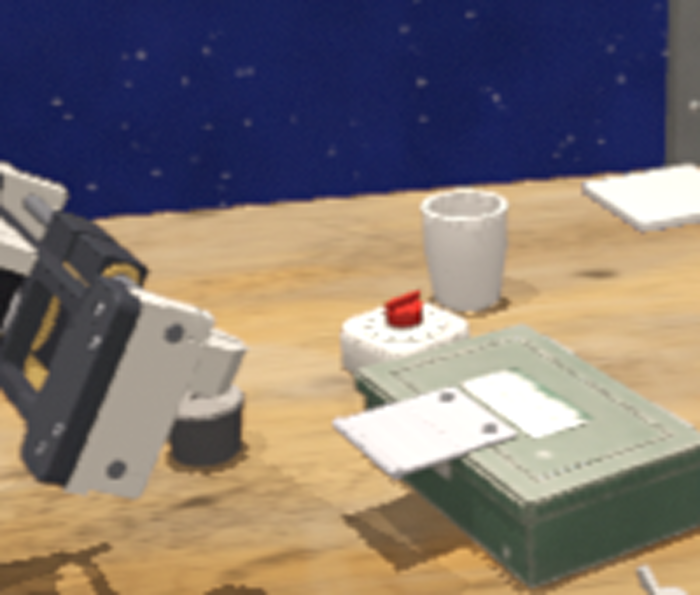

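The fingertip midpoint is at about (197.7,224.9) px, matching the along-axis offset of 23.5 mm (prediction 197.5,224.8). I'll check how far the end plate's lower corner (168.6,261.4) hangs below the tip, and plan the insertion.

Run:
```python
from lid import *
np.set_printoptions(precision=1,suppress=True)
S=vision.capture("side")
for by in(-73,-90,-103):
    o,r=ray(S,168.6,261.4); t=((by-box(o)[1])/(r@ey)); print(by,"plate corner rel tip",box(o+t*r)-[-150,-8,110])
x,z=tip(0,30);print(x,z)
jo=lambda P:plan(P,AX)
jo([(-150,-8,z-8,30),(-130,-8,z-8,30),(x,-8,z-8,30)])
```

```text
-73 plate corner rel tip [-71.1 -65.   -6.9]
-90 plate corner rel tip [-76.3 -82.    3. ]
-103 plate corner rel tip [-80.3 -95.   10.5]
-74.42949192431122 27.77275866404783
[-0.081, 0.002, 0.045] [-0.004, -0.005, -0.003]
[-0.071, 0.002, 0.063] [-0.004, -0.005, -0.003]
[-0.043, 0.002, 0.111] [-0.004, -0.005, -0.003]
```

```bash
python3 -m pendant '{"dp":[[-0.027,0,0.015],[-0.054,0.001,0.03],[-0.081,0.002,0.045],[-0.071,0.002,0.063],[-0.064,0.002,0.075],[-0.057,0.002,0.087],[-0.05,0.002,0.099],[-0.043,0.002,0.111]],"rotation":[[-0.004,-0.005,-0.003],[-0.004,-0.005,-0.003],[-0.004,-0.005,-0.003],[-0.004,-0.005,-0.003],[-0.004,-0.005,-0.003],[-0.004,-0.005,-0.003],[-0.004,-0.005,-0.003],[-0.004,-0.005,-0.003]]}'
python3 -m pendant '{"dp":[[0,0,0]],"rotation":[[0,0,0]]}'
python3 - <<'E'
from lid import *
o=get_obs();M=R.from_euler('xyz',o["tcp_rot"]).as_matrix();print(o["joint_positions"].round(2),"tip box",box(o["tool_pos"]-23.5*M[:,2]).round(1),o["contact_force"])
plan([(*(lambda t:(t[0],-8,t[1]))(tip(th,30)),30) for th in(0,.05,.1,.15,.2,.25,.3,.35)],AX)
E
```

```text
time: 17.0
tool_pos: [487.2, 305.4, 8.1]
tcp_rot: [3.141, -1.047, 0.353]
contact_force: [-0.6, 0.3, -0.2]
grip_width: 0.6
finger_force: 0.0
time: 17.12
tool_pos: [487.5, 305.0, 8.6]
tcp_rot: [3.139, -1.049, 0.354]
contact_force: [-0.0, -0.0, 0.4]
grip_width: -0.1
finger_force: 0.0
[ 0.51  0.88  2.43  3.28  1.22 -1.54] tip box [-73.8  -9.1  20.3] [-0.02757819 -0.00277276  0.44312608]
[0.006, -0.001, -0.004] [0.002, -0.002, 0.0]
[0.012, -0.001, -0.008] [0.002, -0.002, 0.0]
[0.019, -0.001, -0.011] [0.002, -0.002, 0.0]
[0.025, -0.001, -0.013] [0.002, -0.002, 0.0]
[0.032, -0.001, -0.016] [0.002, -0.002, 0.0]
[0.039, -0.001, -0.017] [0.002, -0.002, 0.0]
[0.046, -0.001, -0.019] [0.002, -0.002, 0.0]
[0.053, -0.001, -0.02] [0.002, -0.002, 0.0]
```

```bash
python3 -m pendant '{"dp":[[0.003,0,-0.002],[0.006,-0.001,-0.004],[0.012,-0.001,-0.008],[0.019,-0.001,-0.011],[0.025,-0.001,-0.013],[0.032,-0.001,-0.016],[0.032,-0.001,-0.016]],"rotation":[[0,0,0],[0,0,0],[0,0,0],[0,0,0],[0,0,0],[0,0,0],[0,0,0]]}'
python3 - <<'E'
from lid import *
cv2.imwrite("pics/q1.png",vision.capture("side")["pixels"][:,:,::-1])
S=vision.capture("side");T=vision.capture("top")
# tab white edge corners predicted for angle th, vs white blob in side view
def tab(th,x,y,z=49): 
    c,s=np.cos(th),np.sin(th);dx,dz=x-55,z-44; return world((55+dx*c+dz*s,y,44-dx*s+dz*c))
a=cv2.imread("pics/side0.png").astype(int);b=S["pixels"][:,:,::-1].astype(int)
for th in(0,.1,.2,.3): print(th,[proj(S,tab(th,-87,y)).round(1) for y in(-30,30)],[proj(S,tab(th,53,y,48)).round() for y in(-82,82)],[proj(S,tab(th,-53,y,48)).round() for y in(-82,82)])
g=b.min(2);print("white cols at rows:",[(r,np.where(g[r,215:280]>175)[0][[0,-1]]+215 if (g[r,215:280]>175).any() else None) for r in range(214,262,4)])
plan([(*(lambda t:(t[0],-8,t[1]))(tip(th,30)),30) for th in(.2,.25,.3,.35,.4,.45,.5,.55,.6)],AX)
E
```

```text
time: 18.0
tool_pos: [488.3, 305.3, 44.1]
tcp_rot: [3.132, -1.047, 0.358]
contact_force: [-0.7, -0.3, -0.6]
grip_width: 0.2
finger_force: 0.3
0 [array([243.5, 255.8]), array([226.4, 241.2])] [array([334., 246.]), array([279., 212.])] [array([279., 264.]), array([230., 226.])]
0.1 [array([243.8, 247.7]), array([226.5, 233.5])] [array([334., 245.]), array([280., 212.])] [array([280., 258.]), array([230., 220.])]
0.2 [array([244.9, 239.3]), array([227.4, 225.6])] [array([334., 245.]), array([280., 212.])] [array([281., 251.]), array([231., 215.])]
0.3 [array([246.7, 230.9]), array([229.1, 217.6])] [array([334., 245.]), array([280., 212.])] [array([282., 245.]), array([232., 209.])]
white cols at rows: [(214, array([228, 279])), (218, array([229, 260])), (222, array([241, 279])), (226, array([228, 279])), (230, array([230, 279])), (234, array([244, 279])), (238, array([270, 279])), (242, array([272, 279])), (246, None), (250, None), (254, None), (258, None)]
[0.002, -0.001, 0.001] [0.005, 0.002, 0.003]
[0.009, -0.001, -0.001] [0.005, 0.002, 0.003]
[0.016, -0.001, -0.002] [0.005, 0.002, 0.003]
[0.023, -0.001, -0.004] [0.005, 0.002, 0.003]
[0.03, -0.001, -0.005] [0.005, 0.002, 0.003]
[0.037, -0.001, -0.005] [0.005, 0.002, 0.003]
[0.044, -0.001, -0.006] [0.005, 0.002, 0.003]
[0.05, -0.001, -0.006] [0.005, 0.002, 0.003]
[0.056, -0.001, -0.005] [0.005, 0.002, 0.003]
```

The tab's lower corner has moved up to about (244,236), which fits a lid angle of about 0.2. I'll carry on.

```bash
python3 -m pendant '{"dp":[[0.009,-0.001,-0.001],[0.016,-0.001,-0.002],[0.023,-0.001,-0.004],[0.03,-0.001,-0.005],[0.037,-0.001,-0.005],[0.044,-0.001,-0.006],[0.05,-0.001,-0.006],[0.056,-0.001,-0.005]],"rotation":[[0,0,0],[0,0,0],[0,0,0],[0,0,0],[0,0,0],[0,0,0],[0,0,0],[0,0,0]]}'
python3 - <<'E'
from lid import *
plan([(*(lambda t:(t[0],-8,t[1]))(tip(th,30)),30) for th in(.6,.65,.7,.75,.8,.85,.9,.95,1.)],AX)
E
```

```text
time: 19.15
tool_pos: [510.0, 314.5, 94.4]
tcp_rot: [3.132, -1.045, 0.359]
contact_force: [-0.5, -1.1, -0.2]
grip_width: 0.2
finger_force: 0.3
[0.0, 0.0, -0.0] [0.005, 0.002, 0.003]
[0.006, 0.0, 0.001] [0.005, 0.002, 0.003]
[0.012, 0.0, 0.002] [0.005, 0.002, 0.003]
[0.018, 0.0, 0.003] [0.005, 0.002, 0.003]
[0.024, 0.0, 0.005] [0.005, 0.002, 0.003]
[0.03, 0.0, 0.006] [0.005, 0.002, 0.003]
[0.036, 0.0, 0.009] [0.005, 0.002, 0.003]
[0.041, 0.0, 0.011] [0.005, 0.002, 0.003]
[0.047, 0.0, 0.014] [0.005, 0.002, 0.003]
```

```bash
python3 -m pendant '{"dp":[[0.006,0,0.001],[0.012,0,0.002],[0.018,0,0.003],[0.024,0,0.005],[0.03,0,0.006],[0.036,0,0.009],[0.041,0,0.011],[0.047,0,0.014]],"rotation":[[0,0,0],[0,0,0],[0,0,0],[0,0,0],[0,0,0],[0,0,0],[0,0,0],[0,0,0]]}'
python3 - <<'E'
from lid import *
plan([(*(lambda t:(t[0],-8,t[1]))(tip(th,30)),30) for th in(1.,1.05,1.1,1.15,1.2,1.25,1.3,1.35,1.4)],AX)
S=vision.capture("side")["pixels"].astype(int); cv2.imwrite("pics/q2.png",S[:,:,::-1]); A=cv2.imread("pics/side0.png")[:,:,::-1].astype(int)
d=np.abs(S-A).max(2)>40; print("changed rows>=200 px in box front face",d[262:285,262:290].mean(),"nut",d[280:302,308:332].mean(),"timer",d[205:230,228:262].mean())
g=S.min(2)>170;ys,xs=np.where(g[120:225,215:300]);print("white blob",xs.min()+215,xs.max()+215,ys.min()+120,ys.max()+120)
def tab(th,x,y,z=49): 
    c,s=np.cos(th),np.sin(th);dx,dz=x-55,z-44; return world((55+dx*c+dz*s,y,44-dx*s+dz*c))
V=vision.capture("side")
for th in(.8,.9,1.,1.1): print(th,[proj(V,tab(th,-87,y)).round(1) for y in(-30,30)])
E
```

```text
time: 20.15
tool_pos: [543.5, 327.0, 127.8]
tcp_rot: [3.132, -1.045, 0.359]
contact_force: [-0.8, -0.4, 0.1]
grip_width: 0.4
finger_force: 0.2
[-0.0, 0.0, -0.0] [0.005, 0.002, 0.003]
[0.005, 0.0, 0.003] [0.005, 0.002, 0.003]
[0.01, 0.0, 0.006] [0.005, 0.002, 0.003]
[0.015, 0.0, 0.009] [0.005, 0.002, 0.003]
[0.02, 0.0, 0.013] [0.005, 0.002, 0.003]
[0.025, 0.0, 0.017] [0.005, 0.002, 0.003]
[0.029, 0.0, 0.021] [0.005, 0.002, 0.003]
[0.033, 0.0, 0.026] [0.005, 0.002, 0.003]
[0.037, 0.0, 0.031] [0.005, 0.002, 0.003]
changed rows>=200 px in box front face 0.05745341614906832 nut 0.015151515151515152 timer 0.4541176470588235
white blob 215 299 140 223
0.8 [array([267.1, 190.6]), array([248.1, 179.7])]
0.9 [array([273. , 183.7]), array([253.7, 173.3])]
1.0 [array([279.3, 177.5]), array([259.7, 167.4])]
1.1 [array([286. , 171.9]), array([266. , 162.3])][ WARN:0@1.096] global loadsave.cpp:1063 imwrite_ Unsupported depth image for selected encoder is fallbacked to CV_8U.
```

```bash
python3 -m pendant '{"dp":[[0.005,0,0.003],[0.01,0,0.006],[0.015,0,0.009],[0.02,0,0.013],[0.025,0,0.017],[0.029,0,0.021],[0.033,0,0.026],[0.037,0,0.031]],"rotation":[[0,0,0],[0,0,0],[0,0,0],[0,0,0],[0,0,0],[0,0,0],[0,0,0],[0,0,0]]}'
python3 - <<'E'
from lid import *
plan([(*(lambda t:(t[0],-8,t[1]))(tip(th,30)),30) for th in(1.4,1.43,1.46,1.49,1.52,1.55,1.58,1.61,1.64,1.67,1.7,1.73)],AX)
print(get_obs()["joint_positions"].round(2))
V=vision.capture("side");cv2.imwrite("pics/q3.png",V["pixels"][:,:,::-1])
def tab(th,x,y,z=49): 
    c,s=np.cos(th),np.sin(th);dx,dz=x-55,z-44; return world((55+dx*c+dz*s,y,44-dx*s+dz*c))
for th in(1.3,1.4,1.5): print(th,[proj(V,tab(th,-87,y)).round(1) for y in(-30,30)],[proj(V,tab(th,-53,-82,48)).round()])
A=cv2.imread("pics/side0.png")[:,:,::-1].astype(int)
for r in range(148,176,2): print(r,V["pixels"][r,270:330:3].min(1))
E
```

```text
time: 21.25
tool_pos: [586.4, 342.7, 144.2]
tcp_rot: [3.132, -1.045, 0.359]
contact_force: [-0.8, 1.0, 1.5]
grip_width: 0.3
finger_force: 0.1
[0.0, 0.0, -0.001] [0.005, 0.002, 0.003]
[0.002, 0.0, 0.002] [0.005, 0.002, 0.003]
[0.004, 0.0, 0.005] [0.005, 0.002, 0.003]
[0.007, 0.0, 0.008] [0.005, 0.002, 0.003]
[0.009, 0.0, 0.011] [0.005, 0.002, 0.003]
[0.01, 0.0, 0.014] [0.005, 0.002, 0.003]
[0.012, 0.0, 0.018] [0.005, 0.002, 0.003]
[0.014, 0.0, 0.021] [0.005, 0.002, 0.003]
[0.016, 0.0, 0.024] [0.005, 0.002, 0.003]
[0.017, 0.0, 0.027] [0.005, 0.002, 0.003]
[0.018, -0.0, 0.031] [0.005, 0.002, 0.003]
[0.02, -0.0, 0.034] [0.005, 0.002, 0.003]
[ 0.47  0.49  2.14  3.35  0.54 -1.69]
1.3 [array([300. , 163.1]), array([279.5, 154.1])] [array([324., 191.])]
1.4 [array([307.1, 160. ]), array([286.3, 151.2])] [array([329., 189.])]
1.5 [array([314.3, 157.7]), array([293.2, 149.1])] [array([335., 187.])]
148 [ 71  74  73  72 102  72  58  43 117 151 163 106  29  25  29  27  24  79
  92 103]
150 [ 48  68  73  73  73  72  50  44 139 150 151 159 141  28  28  29  27  79
  92 133]
152 [ 44  71  73  73  69
[... 319 characters left out ...]
 91]
160 [ 73  73  74  74  68  45  65 151 149 150 150 150 134  27  28  25  25  81
  93  93]
162 [ 72  73  72  73  57  45 115 149 150 150 149 148 144  26  27  25  26  80
  94  93]
164 [ 73  73  73  72  46  42 145 149 150 150 150 138 142  26  27  27  26  80
  95  94]
166 [ 73  73  72  71  45  60 150 149 150 150 150 133 137  28  27  23  22  80
 104 121]
168 [ 73  72  72  60  45 115 150 150 149 150 150 132 140  45  76 127 175 219
 246 246]
170 [ 73  73  74  47  43 139 150 150 150 150 142 130 136 222 248 248 249 247
 246 246]
172 [ 73  74  73  45  47 150 150 150 149 150 136 130 132 232 249 248 247 247
 247 246]
174 [ 73  71  64  46  84 150 150 150 150 150 127 131 131 233 251 249 248 248
 248 248]
```

```bash
python3 -m pendant '{"dp":[[0.002,0,0.002],[0.004,0,0.005],[0.006,0,0.008],[0.008,0,0.011],[0.01,0,0.014],[0.012,0,0.018],[0.012,0,0.018]],"rotation":[[0,0,0],[0,0,0],[0,0,0],[0,0,0],[0,0,0],[0,0,0],[0,0,0]]}'
python3 - <<'E'
from lid import *
plan([(*(lambda t:(t[0],-8,t[1]))(tip(th,30)),30) for th in(1.58,1.6,1.62,1.64,1.66,1.68,1.7,1.72,1.74,1.76)],AX)
V=vision.capture("side")
def tab(th,x,y,z=49): 
    c,s=np.cos(th),np.sin(th);dx,dz=x-55,z-44; return world((55+dx*c+dz*s,y,44-dx*s+dz*c))
for th in(1.5,1.58,1.65,1.83): print(th,[proj(V,tab(th,-53,-82,z)).round(1) for z in(48,36)])
im=V["pixels"].astype(int);gr=(im[:,:,1]>im[:,:,0]+8)&(im[:,:,1]>im[:,:,2]+3)
for r in range(178,240,4):
    c=np.where(gr[r,250:346])[0]; print(r,c[[0,-1]]+250 if len(c) else None,len(c))
E
```

```text
time: 22.18
tool_pos: [606.5, 350.0, 145.5]
tcp_rot: [3.132, -1.046, 0.359]
contact_force: [-0.1, 0.2, 0.1]
grip_width: 0.8
finger_force: 0.0
[0.0, -0.0, -0.0] [0.005, 0.002, 0.003]
[0.001, -0.0, 0.002] [0.005, 0.002, 0.003]
[0.003, -0.0, 0.004] [0.005, 0.002, 0.003]
[0.004, -0.0, 0.006] [0.005, 0.002, 0.003]
[0.005, -0.0, 0.008] [0.005, 0.002, 0.003]
[0.006, -0.0, 0.011] [0.005, 0.002, 0.003]
[0.007, -0.0, 0.013] [0.005, 0.002, 0.003]
[0.007, -0.0, 0.015] [0.005, 0.002, 0.003]
[0.008, -0.0, 0.017] [0.005, 0.002, 0.003]
[0.009, -0.0, 0.02] [0.005, 0.002, 0.003]
1.5 [array([334.8, 186.6]), array([328.7, 188.7])]
1.58 [array([339.1, 185.5]), array([333.1, 187. ])]
1.65 [array([342.8, 184.9]), array([336.9, 185.9])]
1.83 [array([351.9, 184.8]), array([346.4, 184.5])]
178 [309 320] 8
182 [307 329] 15
186 [305 336] 23
190 [283 337] 35
194 [283 337] 49
198 [284 337] 49
202 [286 336] 49
206 [287 336] 48
210 [288 336] 48
214 [288 335] 43
218 [269 335] 52
222 [255 335] 66
226 [250 334] 69
230 [250 334] 66
234 [250 334] 61
238 [250 333] 43
```

The lid's near corner is at about column 337, which fits an angle of about 1.55. I'll ease it over.

```bash
python3 -m pendant '{"dp":[[0.001,0,0.002],[0.003,0,0.004],[0.004,0,0.006],[0.005,0,0.008],[0.006,0,0.011],[0.007,0,0.013],[0.007,0,0.015],[0.008,0,0.017]],"rotation":[[0,0,0],[0,0,0],[0,0,0],[0,0,0],[0,0,0],[0,0,0],[0,0,0],[0,0,0]]}'
python3 -m pendant '{"dp":[[0.001,0,0.002],[0.001,0,0.004],[0.001,0,0.004],[0.001,0,0.004]],"rotation":[[0,0,0],[0,0,0],[0,0,0],[0,0,0]]}'
python3 - <<'E'
from lid import *
V=vision.capture("side")
im=V["pixels"].astype(int);gr=(im[:,:,1]>im[:,:,0]+8)&(im[:,:,1]>im[:,:,2]+3)
for r in range(178,206,3):
    c=np.where(gr[r,250:365])[0]; print(r,c[[0,-1]]+250 if len(c) else None,len(c))
print(get_obs()["joint_positions"].round(2))
E
```

```text
time: 23.22
tool_pos: [623.8, 356.4, 143.7]
tcp_rot: [3.132, -1.045, 0.359]
contact_force: [0.4, 0.1, 0.4]
grip_width: 0.7
finger_force: 0.0
time: 23.72
tool_pos: [627.4, 357.7, 142.7]
tcp_rot: [3.132, -1.045, 0.359]
contact_force: [-0.3, 0.0, -1.0]
grip_width: 0.4
finger_force: 0.0
178 [322 332] 6
181 [322 339] 14
184 [289 346] 23
187 [288 343] 34
190 [287 347] 46
193 [287 346] 57
196 [287 346] 54
199 [286 345] 54
202 [285 344] 57
205 [285 343] 55
[ 0.46  0.53  2.03  3.35  0.47 -1.71]
```

```bash
python3 -m pendant '{"dp":[[0,0,-0.003],[0,0,-0.006],[0,0,-0.01],[0,0,-0.015],[0,0,-0.015]],"rotation":[[0,0,0],[0,0,0],[0,0,0],[0,0,0],[0,0,0]]}'
python3 - <<'E'
from lid import *
V=vision.capture("side")
im=V["pixels"].astype(int);gr=(im[:,:,1]>im[:,:,0]+8)&(im[:,:,1]>im[:,:,2]+3)
for r in range(178,206,3):
    c=np.where(gr[r,250:365])[0]; print(r,c[[0,-1]]+250 if len(c) else None,len(c))
E
```

```text
time: 24.4
tool_pos: [615.0, 353.3, 150.6]
tcp_rot: [3.132, -1.045, 0.359]
contact_force: [0.1, -0.6, -0.6]
grip_width: 0.7
finger_force: 0.0
178 [317 332] 8
181 [310 339] 23
184 [289 346] 33
187 [288 343] 42
190 [287 347] 57
193 [287 346] 57
196 [286 346] 55
199 [286 345] 55
202 [286 344] 56
205 [285 343] 55
```

The lid stays put with the finger off it. I'll retract well clear and verify with both cameras.

```bash
python3 -m pendant '{"dp":[[0,0,-0.02],[0,0,-0.05],[0,0,-0.08],[0,0,-0.11],[0,0,-0.14],[0,0,-0.17],[0,0,-0.19],[0,0,-0.19]],"rotation":[[0,0,0],[0,0,0],[0,0,0],[0,0,0],[0,0,0],[0,0,0],[0,0,0],[0,0,0]]}'
python3 - <<'E'
from lid import *
V=vision.capture("side");T=vision.capture("top")
def tab(th,x,y,z=49): 
    c,s=np.cos(th),np.sin(th);dx,dz=x-55,z-44; return world((55+dx*c+dz*s,y,44-dx*s+dz*c))
for th in(1.65,1.75,1.83): print(th,"tab edge",[proj(V,tab(th,-87,y)).round(1) for y in(-30,30)],"corner",[proj(V,tab(th,-53,y,48)).round(1) for y in(-82,82)])
im=V["pixels"].astype(int);g=im.min(2)
for r in range(140,176,3): print(r,g[r,300:350:2])
def tm(name,d,x0,x1,y0,y1,m=8):
    a=cv2.imread(f"pics/{name}0.png")[:,:,::-1][y0:y1,x0:x1].copy();b=np.ascontiguousarray(d["pixels"][y0-m:y1+m,x0-m:x1+m])
    _,v,_,l=cv2.minMaxLoc(cv2.matchTemplate(b,a,cv2.TM_CCOEFF_NORMED)); return round(v,3),(l[0]-m,l[1]-m)
print("shift side: box end",tm("side",V,282,335,250,290),"nut",tm("side",V,308,332,280,302),"timer",tm("side",V,228,250,205,225),"cup",tm("side",V,248,278,172,205))
print("shift top: timer",tm("top",T,225,262,212,248),"cup",tm("top",T,188,220,186,218),"nut",tm("top",T,358,378,195,210))
p=cv2.imread("pics/top0.png")[:,:,::-1][257:282,307:333].copy();_,v,_,l=cv2.minMaxLoc(cv2.matchTemplate(np.ascontiguousarray(T["pixels"][255:320,245:340]),p,cv2.TM_CCOEFF_NORMED))
u=np.array(l)+[245+13,255+12];print("bung",v,u,box(at(T,*u,32)).round())
o=get_obs();print(o["time"],o["joint_positions"].round(2),o["tool_pos"])
E
```

```text
time: 25.45
tool_pos: [460.3, 297.4, 246.6]
tcp_rot: [3.133, -1.047, 0.358]
contact_force: [0.3, 0.1, -0.2]
grip_width: 0.4
finger_force: 0.0
1.65 tab edge [array([324.7, 155.9]), array([303.3, 147.6])] corner [array([342.8, 184.9]), array([285.2, 159.2])]
1.75 tab edge [array([331.4, 155.8]), array([309.8, 147.5])] corner [array([348. , 184.6]), array([290. , 159.1])]
1.83 tab edge [array([336.5, 156.3]), array([314.8, 148.1])] corner [array([351.9, 184.8]), array([293.7, 159.4])]
140 [26 27 26 29 28 26 24 24 24 23 51 83 95 96 97 97 95 29 25 24 25 23 23 27
 25]
143 [25 26 27 47 47 24 27 23 24 24 63 83 95 95 97 96 94 29 25 29 25 25 27 24
 26]
146 [ 30  28  26  29  28  28  22 127 138  42  59  82  92  94  96  96  95  31
  28  30  27  26  27  27  26]
149 [ 27  29  26  26  28  26  33 131 177 218 240 186 145 100 156  99  89  29
  28  27  28  27  28  27  27]
152 [ 26  27  29  27  30  26  70 173 166 156 139 146 189 223 241 189 144  42
  24  27  38  26  27  25  22]
155 [ 33  30  30  30  27  23 140 180 179 167 181 171 167 162 151 156 196 226
 160  41  61  45  27  22  24]
158 [ 30  29  29  29 
[... 228 characters left out ...]
0 179 179 180 179 180 180 182 185 185 137
  31  24  24  26  30  24  24]
167 [ 66  77  96 143 127 106 150 173 178 180 182 182 180 181 182 181 178 116
 109 122 130 130 128 125 104]
170 [ 63  61  62  64  67  76  81  85  92 129 153 178 180 181 182 182 165 158
 131 130 128 128 128 128 122]
173 [ 73  75  66  65  63  62  65  73  78  91 115 157 175 181 180 179 229 251
 249 200 139 127 132 134 130]
shift side: box end (0.859, (0, 0)) nut (0.998, (0, 0)) timer (0.976, (0, 0)) cup (1.0, (0, 0))
shift top: timer (0.995, (0, 0)) cup (0.999, (0, 0)) nut (0.997, (0, 0))
bung 0.9294325709342957 [277 284] [-118.  127.   32.]
25.55 [ 0.53  0.07  2.33  3.66  0.33 -1.97] [461.29021168 297.56687227 245.84245269]
```

All checks pass: the tab edge is seen at (336,155)–(314,147), which matches 1.83. The box, timer, cup and nut show no shift, and the bung is clear.

```bash
python3 -m pendant '{"dp":[[0,0,0],[0,0,0],[0,0,0]],"rotation":[[0,0,0],[0,0,0],[0,0,0]]}'; python3 -c "
from plant import workorder;print(workorder.close_job())"
```

```text
time: 25.92
tool_pos: [460.9, 297.3, 245.1]
tcp_rot: [3.131, -1.045, 0.359]
contact_force: [0.1, 0.1, -0.3]
grip_width: 0.5
finger_force: 0.0
the job is handed in; nothing more can be done
None
```

The job is handed in at about 26 s of the 51 s: the bung stands wholly past the box's +y end, the lid lies fully open against its stop, and the camera check showed no movement of the box, timer, cup or wing nut.

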